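# Slide the cordless lamp into its charging dock and switch it off

### The job

Put the red cordless table lamp on charge: push it across the desk by its round foot, keeping it upright, through the sprung rollers and fully home in the charging dock, then press the white switch on top of its shade fully down and let go. Slide it only - do not grip or lift it, keep off the stem and shade - and leave the note block, glue stick, mug and stapler where they are.

Things in the scene. Friction and masses are not known exactly. Their poses are not given: they have to be found in the camera images.
- lamp: loose cordless lamp, 0.5 to 0.73 kg, round about its upright axis. Origin: centre of its underside on the desk, z up. Foot: red disc 90 mm across with a thin copper band, upright rim from z = 2 to 17 mm; it stands on pads 39 mm from the axis. Pushed at the rim it slides (2 to 6 N); pushed high up it falls over
- lamp_top: the lamp's stem and shade (rigid with the lamp, same origin and axes); not to be pushed or held. Brass stem 12 mm across up to z = 182 mm; red shade from z = 180 to 221 mm, 64 mm across at its lower edge, 40 mm at its top
- switch_top (a point): centre of the top face of the white push switch on the shade, on the lamp's axis; 22 mm across, 230 mm above the desk, standing 9 mm proud of the shade's top
- lamp_switch (a joint): the switch's travel in m: 0 = up, 0.004 = fully down; springs back; 2 N starts it, about 4.2 N is fully down
- dock: black U-shaped charging dock fixed to the desk, without floor or roof; the foot slides into it on the desk. Origin: on the desk, where the lamp's axis is when fully home. +x is the way in, z up. Cheeks 26 mm high, 20 mm thick, inner faces at y = +-47 mm from x = -33 mm inward; contact block's face at x = +45.5 mm, its top 32 mm high. 134 mm wide (144 at the lips), ends at x = +70 mm
- dock_mouth (a point): middle of the dock's mouth, 52 mm before the dock's origin (dock x = -52 mm), on the desk; here the flared lips are about 114 mm apart inside. When home, the back of the foot's rim is at dock x = -45 mm, just inside the lips
- rollers (a point): midway between the two grey sprung rollers, at dock x = -24 mm, 11 mm above the desk. Each is 12 mm across, 14 mm tall; they stand out of the cheeks, 76 mm apart. The foot forces them outward (about 6 N besides the sliding friction) until its widest part is past them; then they close behind it and draw it towards home
- note_block: yellow block of sticky notes, 77 x 77 x 24 mm, origin at the centre of its underside; leave alone
- glue_stick: yellow glue stick with red cap, standing, 27 mm across, 92 mm tall, origin at the centre of its underside; leave alone
- mug: blue-grey mug, 92 mm across, 95 mm tall, 127 mm with its handle (at its -y), origin at the centre of its underside's bounding box; leave alone
- stapler: blue stapler, 34 x 141 x 46 mm, long along its y, origin at the centre of its underside; leave alone

How it is judged (in metres and radians):
On the way, in this order (a step that is already met when the one before it is completed fails the run):
1. the lamp stands fully home in the dock, upright (x of lamp in the frame of dock above -0.004 m and horizontal distance between lamp and dock below 0.006 m and angle between lamp's own z axis and vertical below 0.05 rad), for 0.2 s.
2. the switch is pressed fully down with the lamp in the dock (value of joint lamp_switch above 0.0032 m and horizontal distance between lamp and dock below 0.008 m), for 0.05 s.
At the end, for the whole second after the job is handed in: the lamp stands upright (within 3 degrees) and at rest on the desk, fully home in the dock (its axis within 4 mm of home along the way in, 6 mm overall), the switch has been pressed down at least 3.2 of its 4 mm after the lamp was home and has sprung back up (all of step 1 and height (world z) of lamp below 0.004 m and linear speed of lamp below 0.01 m/s and value of joint lamp_switch below 0.001 m); the robot touches nothing.
It fails at once if the lamp is tipped by more than 9 degrees (angle between lamp's own z axis and vertical above 0.157 rad).
It fails at once if the lamp is lifted off the desk (height (world z) of lamp above 0.009 m).
It fails at once if the stem or shade is pushed or held (more than 2 N) (contact force between any of the fingers, the arm and lamp_top above 2 N).
It fails at once if the note block, glue stick, mug or stapler is moved by more than 15 mm (distance of any of note_block, glue_stick, mug, stapler from where it was at the start of the episode above 0.015 m).
It also fails if it takes over 64 s, if anything falls off the work surface, if the arm or the gripper's body presses on something with over 40 N, if the wrist force passes 120 N, or if a joint passes its speed limit or range.

### The arm

A 7-joint arm with a two-finger parallel gripper is mounted at the origin on a cart in front of the work surface, level with it; the furniture and walls round the work are solid. World frame = base frame: x ahead of the robot, y to its left, z up, the work surface at z = 0. Lengths are in mm, angles in rad, forces in N, time in s.
With the tool pointing down it reaches from about 425 to 925 mm from the base axis. Payload 6.8 kg.
Tool frame: the origin (TCP) lies at the very end of the fingers, on their centre line; the grasp point (between the pads) lies 19 mm behind it; z points along the fingers, y is the line along which they close (so a half turn about z gives the same grasp; the last joint's range is limited). The gripper opens to 88 mm and grips with 3 to 60 N. Pads are 20 mm wide; open, the fingers measure 115 mm over their backs; the gripper's body (75 mm by 178 mm) begins 61 mm behind the grasp point.
Start: joints at [-1.39, 0.477, 0.022, 1.555, -0.011, 1.109, -0.083], TCP at [192.237, 647.064, 222.664] pointing down, gripper open.
Joint ranges: [-2.96, 2.96], [-0.34, 2.1], [-1.41, 1.46], [0.24, 2.44], [-1.37, 4.51], [0.17, 1.92], [-2.96, 2.96]. Speed limits (rad/s): [2.39, 2.39, 3.14, 3.14, 3.14, 3.14, 3.14].

### API

Orientations are given as a rotation vector (axis times angle).
In Python, from plant import manip, read_camera, job gives the robot as it stands. The module is installed in compiled form; this text tells all that it offers.
- The arm moves only by the shell command python3 -m creep 'ROWS' [FORCE]. ROWS is text: rows parted by semicolons, each of 7 numbers parted by spaces: the shift along the tool's x, y, z scaled (see below), then the turn, a rotation vector about the tool's x, y, z scaled (see below), then the closure, from 0 (fully open) to 1 (shut). In form: x y z ax ay az jaw; .... A call has 1 to 5 rows; each row is the pose to reach, as a shift and turn from the pose commanded when the call began, along the tool's axes at that moment; what a row does not reach only later rows make up. The controller multiplies each number of a shift by 0.5 m and each number of a turn by pi/2 rad. A row lasts 1/12 s, in which the tool goes at most 41.7 mm and 7.16 degrees, less where a joint would pass 70% of its speed; a pose out of reach is approached as far as the arm can. A call with a number of a shift or a turn outside -1 to 1 is refused whole. A call with a gripper value outside its range is refused whole. The fingers move at their own pace and stop on an object; FORCE is the grip in N (left out, the last holds). Time passes only in rows, so rows that repeat a pose let the fingers close. It gives the time, the measured TCP pose, the force, the opening and the grip force at its end, in the units of the state.
- manip.observe(): the state, without advancing time (a new reading comes with each control period).
- read_camera(name): name is "scene" or "top"; returns a dict with "color" (384x512x3 uint8, blue, green, red), "K" (3x3 intrinsics, pixels), "R" (3x3) and "t" (3): a world point X has camera coordinates R X + t. Camera axes: x right, y down, z forward; pixel columns grow to the right and rows downward; lengths in mm; the calibration is good to about 2 mm. A picture is of the moment at which its call begins. There is no depth.
- job.close_job(): hands the job in; it is judged then, once.
The state is a dict: "time": time; "joint_positions": joint angles; "joint_vel": joint speeds; "joint_torque": joint torques, N m; "eef_pos": TCP position; "eef_rot": TCP orientation; "force": force on the tool from outside, world axes, zero at the start; "ft_torque": the same for the moment, N m; "gripper_width": finger opening in mm; "grasp_force": force on a finger pad.
Only numpy, scipy, OpenCV 4.12 (cv2) and the standard library are available. Lean on these libraries where they do the work, as an engineer would, in place of code of your own. Each camera call takes 0.05 s, during which the arm holds its last target. There are 200 camera calls.

## Working session

There is one attempt and no reset: what is moved stays moved. The work goes in short steps, Python scripts to look and compute and a shell command to move; the robot and the scene stay as the last step left them, time stands still between calls to the robot, and variables do not carry over. Pictures are saved under pics/ and viewed, at most 10 in all, crops included, and the job is handed in when it is done.

```bash
mkdir -p pics; ls; python3 - <<'E'
from plant import manip, read_camera
import cv2
for n in("scene","top"):
    c=read_camera(n); cv2.imwrite(f"pics/{n}0.png",c["color"]); print(n,c["K"].tolist(),c["R"].tolist(),c["t"].tolist())
s=manip.observe(); print(s)
E
```

```text
pics
scene [[433.6372077014853, 0.0, 263.63345336205964], [0.0, 433.6372077014853, 199.88533171471792], [0.0, 0.0, 1.0]] [[0.02612312178693038, -0.9995946714431914, 0.011317037177789252], [-0.8877442137481173, -0.028401888850938955, -0.459460056660463], [0.45959524961083115, 0.001955896745016427, -0.8881263316685755]] [-246.76361960853626, 489.6634211959235, 878.682660200365]
top [[478.0674409523238, 0.0, 253.91403977638754], [0.0, 478.0674409523238, 190.1016645012101], [0.0, 0.0, 1.0]] [[-0.023324785977835612, -0.9995486862213971, -0.018930880385405285], [-0.7850034827543659, 0.030037317337511436, -0.6187627102780848], [0.6190520870028658, 0.00042829924584763076, -0.7853498138645936]] [-199.9313911212879, 477.3282042795286, 1218.4712078610314]
{'time': 0.1, 'joint_positions': array([-1.3900956 ,  0.47773742,  0.02234999,  1.55630771, -0.01149242,
        1.10929937, -0.08306078]), 'joint_vel': array([-0.00071603, -0.00192197,  0.0024443 , -0.00198127,  0.00068328,
       -0.00220518, -0.00050147]), 'joint_torque': array([ 3.94979943e-03, -5.84087098e+01,  1.53985921e+00, -2.73311162e+01,
       -5.41856478e-02,  1.30815490e-02,  4.43137708e-05]), 'eef_pos': array([192.10835463, 646.53688974, 221.78463767]), 'eef_rot': array([-4.51968875e-01, -3.10880293e+00,  2.54469120e-03]), 'force': array([0.74451625, 0.37173904, 0.21047218]), 'ft_torque': array([ 0.0046538 ,  0.02232978, -0.03764719]), 'grasp_force': 0.0, 'gripper_width': 88.08755731680782}
```

View pics/scene0.png

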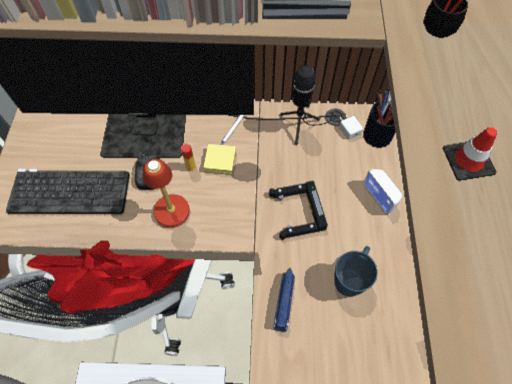

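View pics/top0.png

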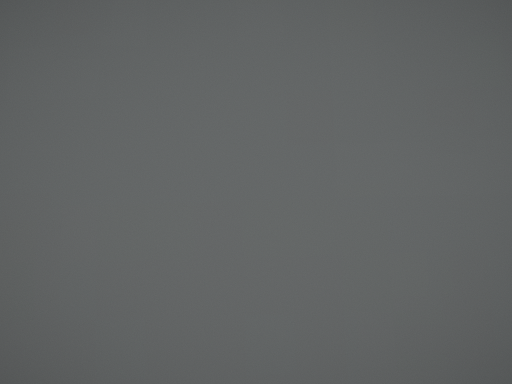

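The scene view shows the lamp foot at about (171,210) and the shade top at (153,167). The dock U opens left, with lip ends at about (275,194) and (283,235) and its back at (318,207). The note block is at (220,159), the glue stick at (190,165), the stapler at (285,300) and the mug at (356,272). The top camera shows only grey, so it is blocked or blank.

```bash
cat > h.py <<'E'
import numpy as np, cv2
from plant import manip, read_camera
def ray(c,u,v,z):
    R,t,K=map(np.array,(c["R"],c["t"],c["K"]))
    C=-R.T@t; d=R.T@np.linalg.inv(K)@[u,v,1.]
    return (C+d*(z-C[2])/d[2])
def proj(c,X):
    R,t,K=map(np.array,(c["R"],c["t"],c["K"]))
    p=K@(R@np.array(X,float)+t); return p[:2]/p[2]
E
python3 - <<'E'
from h import *
c=read_camera("scene"); t=read_camera("top")
print("cams",[-(np.array(k["R"]).T@np.array(k["t"])).round() for k in (c,t)], t["color"].std())
for n,u,v,z in [("foot",171,210,17),("switch",153,166,230),("lipA",275,194,26),("lipB",283,235,26),("cornA",313,184,26),("cornB",325,229,26),("note",220,157,24),("glue",187,150,92),("mug",356,266,95),("stap",285,300,40),("edge",200,252,0),("edgeC",258,252,0),("mic",303,75,0),("micfoot",296,142,0)]:
    print(n,ray(c,u,v,z).round())
print(proj(c,[192,647,222]))
im=c["color"]
cv2.imwrite("pics/dock.png",cv2.resize(im[160:260,130:340],None,fx=3.8,fy=3.8,interpolation=cv2.INTER_CUBIC))
E
```

```text
cams [array([  37., -234., 1008.]), array([-384., -215., 1248.])] 3.535803071211262
foot [514.   2.  17.]
switch [513.   1. 230.]
lipA [ 564. -261.   26.]
lipB [ 450. -282.   26.]
cornA [ 596. -360.   26.]
cornB [ 469. -386.   26.]
note [ 673. -112.   24.]
glue [647. -35.  92.]
mug [ 352. -440.   95.]
stap [ 287. -287.   40.]
edge [410. -80.   0.]
edgeC [ 414. -222.    0.]
mic [ 996. -342.    0.]
micfoot [ 745. -319.    0.]
[-234.65172321  311.71624916]
```

View pics/dock.png

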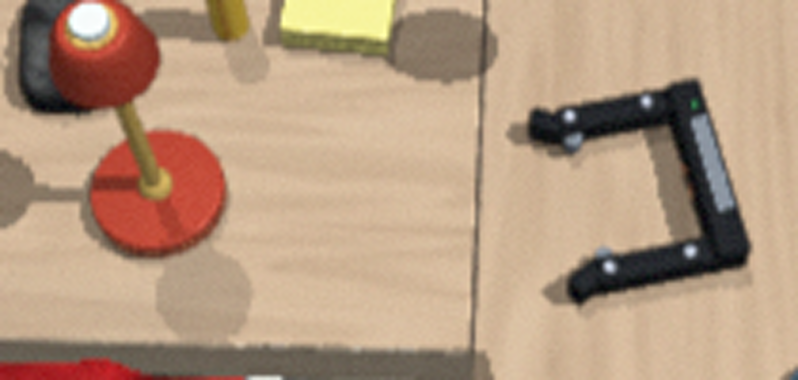

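The crop shows the dock clearly: rollers at crop (573,143) and (603,253), lip tips at (533,118) and (575,295). Next I'll fit the dock silhouette and write a helper that works out the rows.

```bash
cat >> h.py <<'E'
from scipy.spatial.transform import Rotation as Ro
def rotd(az,tilt):
    """tool x = push heading az (deg), leaned so the body trails by tilt deg"""
    a,b=np.radians([az,tilt]); d=np.array([np.cos(a),np.sin(a),0]); u=np.array([0,0,1.])
    x=np.cos(b)*d+np.sin(b)*u; z=np.sin(b)*d-np.cos(b)*u
    return Ro.from_matrix(np.c_[x,np.cross(z,x),z])
def rel(p,r,flip=False):
    s=manip.observe(); R0=Ro.from_rotvec(s["eef_rot"])
    sh=R0.inv().apply(np.array(p)-s["eef_pos"])/500; tu=(R0.inv()*r).as_rotvec()/(np.pi/2)
    print("row",*np.r_[sh,tu].round(4))
E
python3 - <<'E'
from h import *
from scipy.optimize import minimize
c=read_camera("scene"); im=c["color"]; S=4
x0,y0,x1,y1=262,172,338,246
big=cv2.resize(im[y0:y1,x0:x1],None,fx=S,fy=S,interpolation=cv2.INTER_CUBIC)
m=((big.max(2)<75)).astype(np.uint8)
m=cv2.morphologyEx(m,cv2.MORPH_CLOSE,np.ones((25,25)))
n,l,st,_=cv2.connectedComponentsWithStats(m); m=(l==1+st[1:,4].argmax()).astype(np.uint8)
def box(a):return a
parts=[]
for s in(1,-1):
    parts.append([(x,s*y,z) for x in(-33,70) for y in(47,67) for z in(0,26)])
    parts.append([(x,s*y,z) for x,ys in((-52,(57,72)),(-33,(47,67))) for y in ys for z in(0,26)])
parts.append([(x,y,z) for x in(45.5,70) for y in(-67,67) for z in(0,32)])
def ren(q):
    o=np.zeros(m.shape,np.uint8); R=Ro.from_euler('z',q[2],degrees=True)
    for p in parts:
        P=R.apply(p)+[q[0],q[1],0]
        uv=np.array([(proj(c,X)-[x0,y0]+.5)*S-.5 for X in P])
        cv2.fillConvexPoly(o,cv2.convexHull((uv*16).round().astype(np.int32)),1,shift=4)
    return o
f=lambda q:1-(ren(q)&m).sum()/(ren(q)|m).sum()
r=minimize(f,[515,-305,-76],method="Nelder-Mead",options=dict(initial_simplex=[[515,-305,-76],[525,-305,-76],[515,-295,-76],[515,-305,-71]]))
print(r.x,r.fun)
h=cv2.cvtColor(im,cv2.COLOR_BGR2HSV)
red=((h[...,0]<8)&(h[...,1]>150)&(h[...,2]>90)).astype(np.uint8); red[:192]=0;red[230:]=0;red[:,:148]=0;red[:,195:]=0
k=max(cv2.findContours(red,0,1)[0],key=cv2.contourArea); e=cv2.fitEllipse(k); print(e, ray(c,*e[0],10))
w=((h[...,1]<60)&(h[...,2]>190)).astype(np.uint8); w[:155]=0;w[176:]=0;w[:,:142]=0;w[:,166:]=0
M=cv2.moments(w); print(ray(c,M["m10"]/M["m00"],M["m01"]/M["m00"],230))
vis=big.copy(); vis[ren(r.x)>0,2]=255; cv2.imwrite("pics/fit.png",vis)
L=np.array([514,1])
d=np.array([486,-188])-L; az=np.degrees(np.arctan2(d[1],d[0])); print("az",az)
rel([525,90,230],rotd(az,20)); rel([525,90,230],rotd(az+180,-20)); 
E
```

```text
[ 523.87386924 -307.31811969  -76.56051369] 0.29585429747598657
((171.35072326660156, 210.8588409423828), (29.07787322998047, 34.52985763549805), 70.09077453613281) [514.79521757   2.25320599  10.        ]
[515.53640192   1.93137831 230.        ]
az -98.42696902148067
row -0.9552 -0.8779 -0.0148 0.1896 0.1645 -1.078
row -0.9552 -0.8779 -0.0148 0.1583 -0.1825 0.8999
```

View pics/fit.png

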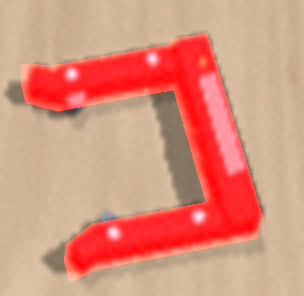

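The overlay matches the dock: origin about (522,-308), yaw -76.5°. The lamp is at (515,2). I'll start the approach with the rotation spread over several calls and watch the joints.

```bash
python3 -m creep '-0.3 -0.28 0 0 0 0 0;-0.3 -0.28 0 0 0 0 0;-0.3 -0.28 0 0 0 0 0;-0.3 -0.28 0 0 0 0 0;-0.3 -0.28 0 0 0 0 0'; python3 -c "
from h import *
print(manip.observe()['joint_positions'].round(3))
rel([524,90,230],rotd(-96,20)); rel([524,90,230],rotd(84,-20))"
```

```text
time: 0.67
eef_pos: [297.2, 467.8, 222.6]
eef_rot: [0.453, 3.109, -0.0]
force: [1.3, 0.1, -0.0]
gripper_width: 87.9
grasp_force: 0.0
[-1.171  0.278  0.065  1.851 -0.021  1.013  0.184]
row -0.6504 -0.5946 -0.0145 0.1946 0.1618 -1.105
row -0.6504 -0.5946 -0.0145 0.1539 -0.1851 0.8728
```

```bash
python3 -m creep '-0.3 -0.27 0 0.07 -0.08 0.4 0.5;-0.3 -0.27 0 0.07 -0.08 0.4 0.5;-0.3 -0.27 0 0.07 -0.08 0.4 0.5;-0.3 -0.27 0 0.07 -0.08 0.4 0.5;-0.3 -0.27 0 0.07 -0.08 0.4 0.5'; python3 -c "
from h import *
print(manip.observe()['joint_positions'].round(3))
rel([524,95,200],rotd(84,-20))"
```

```text
time: 1.08
eef_pos: [402.6, 295.1, 223.0]
eef_rot: [1.321, 2.729, -0.184]
force: [0.4, -0.3, -0.0]
gripper_width: 57.9
grasp_force: 0.0
[-1.08   0.228  0.273  1.94   0.085  1.067 -0.187]
row -0.4527 -0.0526 0.1167 0.0829 -0.1069 0.4846
```

```bash
python3 -m creep '-0.45 -0.053 0.11 0.083 -0.107 0.485 0.5;-0.45 -0.053 0.11 0.083 -0.107 0.485 0.5;-0.45 -0.053 0.11 0.083 -0.107 0.485 0.5;-0.45 -0.053 0.11 0.083 -0.107 0.485 0.5;-0.45 -0.053 0.11 0.083 -0.107 0.485 0.5'; python3 -c "
from h import *
print(manip.observe()['joint_positions'].round(3))
rel([522,92,150],rotd(84,-20))"
```

```text
time: 1.5
eef_pos: [510.9, 119.8, 204.7]
eef_rot: [1.996, 2.122, -0.341]
force: [-0.0, 1.0, 1.0]
gripper_width: 43.8
grasp_force: 0.0
[-0.913  0.349  0.492  1.897  0.133  1.078 -0.445]
row -0.0208 0.0218 0.1211 0.0179 -0.0227 0.1028
```

```bash
python3 -m creep '-0.02 0.022 0.12 0.018 -0.023 0.103 0.5;-0.02 0.022 0.12 0.018 -0.023 0.103 0.5;-0.02 0.022 0.12 0.018 -0.023 0.103 0.5' ; python3 - <<'E'
from h import *
print(manip.observe()['joint_positions'].round(3))
rel([522,80,9],rotd(84,-20))
c=read_camera("scene");cv2.imwrite("pics/s1.png",cv2.resize(c["color"][90:290,80:380],None,fx=2.6,fy=2.6))
print(read_camera("top")["color"].std())
E
```

```text
time: 1.75
eef_pos: [520.1, 91.0, 147.2]
eef_rot: [2.142, 1.93, -0.389]
force: [0.3, -0.2, -0.6]
gripper_width: 44.1
grasp_force: 0.0
[-0.879  0.463  0.523  1.921  0.1    0.989 -0.55 ]
row 0.0757 0.0076 0.2667 -0.0032 0.0033 0.0011
3.533703123539584
```

View pics/s1.png

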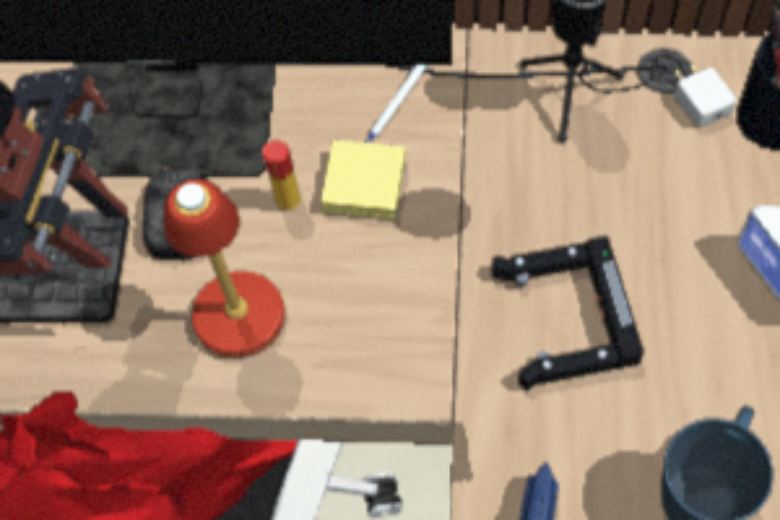

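The view shows the gripper fingers above the keyboard's right end, with the lamp at (238,312) in the crop and a clear path to the dock mouth. Next I descend behind the foot.

```bash
python3 -m creep '0 0.0076 0.12 0 0 0 0.5;0.03 0.0076 0.2 0 0 0 0.5;0.06 0.008 0.25 0 0 0 0.5;0.0685 0.008 0.267 0 0 0 0.5;0.0685 0.008 0.2695 0 0 0 0.5' ; python3 - <<'E'
from h import *
print(manip.observe()['joint_positions'].round(3))
rel([520,58,7.5],rotd(84,-20))
rel([494+5.3,-191+49,7.5],rotd(84,-20))
E
```

```text
time: 2.27
eef_pos: [522.5, 81.8, 10.0]
eef_rot: [2.135, 1.942, -0.382]
force: [-0.1, 0.2, -0.2]
gripper_width: 43.8
grasp_force: 0.0
[-0.801  0.678  0.452  1.985  0.036  0.71  -0.539]
row -0.0433 -0.0003 0.0212 -0.0011 0.0001 0.0065
row -0.4211 -0.0033 0.1588 -0.0011 0.0001 0.0065
```

```bash
python3 -m creep '-0.02 0 0.011 0 0 0.006 0.5;-0.043 0 0.021 0 0 0.006 0.5;-0.05 0 0.0235 0 0 0.006 0.5;-0.058 0 0.0265 0 0 0.006 0.5;-0.066 0 0.029 0 0 0.006 0.5'; python3 -m creep '-0.008 0 0.003 0 0 0 0.5;-0.016 0 0.006 0 0 0 0.5;-0.026 0 0.0095 0 0 0 0.5;-0.036 0 0.013 0 0 0 0.5;-0.046 0 0.0167 0 0 0 0.5';  python3 - <<'E'
from h import *
rel([494+5.3,-191+49,7.5],rotd(84,-20))
c=read_camera("scene");cv2.imwrite("pics/s2.png",cv2.resize(c["color"][150:250,100:300],None,fx=3.5,fy=3.5))
E
```

```text
time: 2.68
eef_pos: [522.1, 45.4, 10.9]
eef_rot: [2.148, 1.925, -0.369]
force: [0.2, 6.3, 3.5]
gripper_width: 43.5
grasp_force: 3.0
time: 3.1
eef_pos: [520.2, 22.9, 10.7]
eef_rot: [2.146, 1.928, -0.366]
force: [1.2, 8.2, 4.4]
gripper_width: 44.0
grasp_force: 4.0
row -0.3108 -0.0068 0.1179 0.0034 -0.0034 -0.002
```

View pics/s2.png

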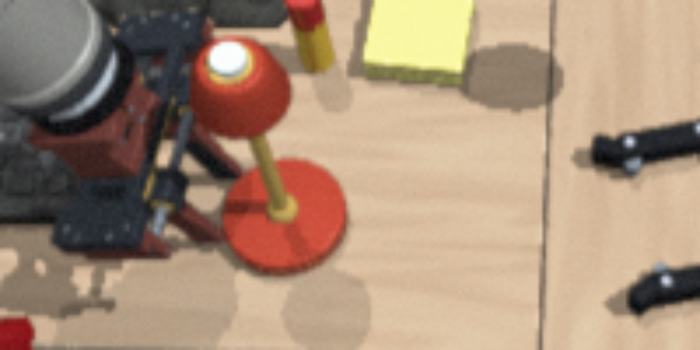

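The lamp is sliding upright, cradled between the two fingers, with the foot at crop (284,214). I'll continue to the turning point in front of the dock.

```bash
python3 -m creep '-0.014 0 0.0055 0 0 0 0.5;-0.029 -0.0005 0.0115 0 0 0 0.5;-0.044 -0.001 0.0172 0 0 0 0.5;-0.06 -0.0013 0.023 0 0 0 0.5;-0.076 -0.0016 0.029 0 0 0 0.5'; python3 -m creep '-0.016 0 0.0062 0 0 0 0.5;-0.032 -0.0005 0.0122 0 0 0 0.5;-0.048 -0.001 0.018 0 0 0 0.5;-0.064 -0.0013 0.0238 0 0 0 0.5;-0.08 -0.0016 0.0296 0 0 0 0.5';  python3 - <<'E'
from h import *
rel([494+5.3,-191+49,8.5],rotd(84,-20))
c=read_camera("scene"); h=cv2.cvtColor(c["color"],cv2.COLOR_BGR2HSV)
w=((h[...,1]<60)&(h[...,2]>190)).astype(np.uint8); w[:120]=0;w[200:]=0;w[:,:130]=0;w[:,300:]=0
n,l,st,ce=cv2.connectedComponentsWithStats(w)
print([(s[4],ce[i].round(1),ray(c,*ce[i],230).round(1)) for i,s in enumerate(st) if i and 15<s[4]<200])
E
```

```text
time: 3.57
eef_pos: [516.9, -15.0, 10.1]
eef_rot: [2.144, 1.931, -0.36]
force: [2.3, 16.2, 11.5]
gripper_width: 44.0
grasp_force: 7.9
time: 3.98
eef_pos: [512.3, -57.0, 10.0]
eef_rot: [2.143, 1.931, -0.358]
force: [2.2, 16.6, 11.7]
gripper_width: 44.0
grasp_force: 8.9
row -0.1609 -0.0086 0.06 0.0065 -0.0054 -0.0007
[(np.int32(101), array([231.1, 129.8]), array([ 611.5, -156.7,  230. ])), (np.int32(79), array([201.8, 170.1]), array([ 505.9, -101.7,  230. ]))]
```

```bash
python3 -m creep '-0.016 -0.0008 0.004 0 0 0 0.5;-0.032 -0.0016 0.0101 0 0 0 0.5;-0.048 -0.0024 0.0162 0 0 0 0.5;-0.064 -0.0032 0.0222 0 0 0 0.5;-0.076 -0.004 0.0267 0 0 0 0.5';  python3 - <<'E'
from h import *
c=read_camera("scene"); h=cv2.cvtColor(c["color"],cv2.COLOR_BGR2HSV)
w=((h[...,1]<60)&(h[...,2]>190)).astype(np.uint8); w[:120]=0;w[200:]=0;w[:,:130]=0;w[:,300:]=0
n,l,st,ce=cv2.connectedComponentsWithStats(w)
L=[(s[4],ce[i].round(1),ray(c,*ce[i],230).round(1)) for i,s in enumerate(st) if i and 15<s[4]<200]
print(L)
t=manip.observe()["eef_pos"]; D=np.array([522,-308]); Rz=Ro.from_euler('z',-76.5,degrees=True)
for _,_,p in L: print("in dock",Rz.inv().apply([p[0]-522,p[1]+308,0]).round(1))
E
```

```text
time: 4.45
eef_pos: [503.3, -100.6, 10.0]
eef_rot: [2.145, 1.927, -0.368]
force: [1.7, 8.6, 5.1]
gripper_width: 44.4
grasp_force: 4.8
[(np.int32(102), array([231.2, 129.9]), array([ 611.2, -156.7,  230. ])), (np.int32(79), array([222.6, 174.1]), array([ 497.6, -145.9,  230. ]))]
in dock [-126.3  122.1    0. ]
in dock [-163.3   14.1    0. ]
```

```bash
cat >> h.py <<'E'
DO=np.array([522,-308,0.]); DY=-76.5
def push(pts,z,dist=46,tilt=20):
    Rz=Ro.from_euler('z',DY,degrees=True)
    for x,y,a in pts:
        A=np.radians(a); p=DO+Rz.apply([x-dist*np.cos(A),y-dist*np.sin(A),0]); p[2]=z
        rel(p,rotd(DY+a+180,-tilt))
def lamp():
    c=read_camera("scene"); h=cv2.cvtColor(c["color"],cv2.COLOR_BGR2HSV)
    w=((h[...,1]<60)&(h[...,2]>190)).astype(np.uint8); w[:140]=0;w[215:]=0;w[:,:130]=0;w[:,320:]=0
    n,l,st,ce=cv2.connectedComponentsWithStats(w)
    for i,s in enumerate(st):
        if i and 50<s[4]<200:
            p=ray(c,*ce[i],230); q=Ro.from_euler('z',DY,degrees=True).inv().apply([p[0]-DO[0],p[1]-DO[1],0])
            print("lamp",s[4],p.round(1),"dock",q.round(1))
    return c
E
python3 -c "
from h import *
push([(-154,12,-17),(-146,9.5,-14),(-138,7,-11),(-130,5,-8),(-122,3.5,-5)],10.2)"
```

```text
row -0.0136 -0.0026 0.0048 -0.0067 -0.0015 -0.0291
row -0.0297 -0.0068 0.0106 -0.018 -0.0014 -0.0604
row -0.046 -0.0109 0.0165 -0.0294 -0.0013 -0.0917
row -0.0623 -0.014 0.0223 -0.0408 -0.0012 -0.1231
row -0.0784 -0.0161 0.0282 -0.0521 -0.0011 -0.1544
```

```bash
python3 -m creep '-0.0136 -0.0026 0.0048 -0.0067 -0.0015 -0.029 0.5;-0.03 -0.0068 0.0106 -0.018 -0.0015 -0.06 0.5;-0.046 -0.011 0.0165 -0.0295 -0.0013 -0.092 0.5;-0.062 -0.014 0.0222 -0.041 -0.0012 -0.123 0.5;-0.078 -0.016 0.028 -0.052 -0.0011 -0.154 0.5';  python3 -c "
from h import *
lamp()
push([(-114,2,-3),(-106,1,-1),(-98,0,0),(-90,0,0),(-82,0,0)],10.2)"
```

```text
time: 4.92
eef_pos: [489.5, -141.2, 9.7]
eef_rot: [1.863, 2.17, -0.33]
force: [0.6, 7.6, 3.3]
gripper_width: 43.9
grasp_force: 4.1
lamp 81 [ 494.9 -186.4  230. ] dock [-124.5    2.     0. ]
row -0.0147 0.0001 0.0048 -0.0089 0.0004 -0.018
row -0.03 -0.0038 0.0104 -0.0165 0.0004 -0.0389
row -0.0452 -0.0061 0.016 -0.0203 0.0003 -0.0494
row -0.0602 -0.0047 0.0214 -0.0203 0.0003 -0.0494
row -0.0752 -0.0034 0.0269 -0.0203 0.0003 -0.0494
```

```bash
python3 -m creep '-0.0147 0 0.0045 -0.009 0 -0.018 0.5;-0.03 -0.0038 0.0102 -0.0165 0 -0.039 0.5;-0.045 -0.006 0.0158 -0.02 0 -0.049 0.5;-0.06 -0.0047 0.0212 -0.02 0 -0.049 0.5;-0.075 -0.0034 0.0267 -0.02 0 -0.049 0.5';  python3 -c "
from h import *
c=lamp()
cv2.imwrite('pics/s3.png',cv2.resize(c['color'][150:260,190:350],None,fx=4.5,fy=4.5,interpolation=cv2.INTER_CUBIC))
push([(-74,0,0),(-66,0,0),(-58,0,0),(-52,0,0),(-46,0,0)],10.2)"
```

```text
time: 5.38
eef_pos: [491.9, -181.9, 9.7]
eef_rot: [1.773, 2.235, -0.314]
force: [-1.7, 5.5, 1.2]
gripper_width: 43.7
grasp_force: 3.0
lamp 80 [ 500.4 -226.9  230. ] dock [-83.9  -2.1   0. ]
row -0.0143 0.0002 0.005 -0.0025 0.0008 -0.0046
row -0.0293 0.0003 0.0105 -0.0025 0.0008 -0.0046
row -0.0443 0.0005 0.016 -0.0025 0.0008 -0.0046
row -0.0556 0.0006 0.0201 -0.0025 0.0008 -0.0046
row -0.0669 0.0007 0.0242 -0.0025 0.0008 -0.0046
```

View pics/s3.png

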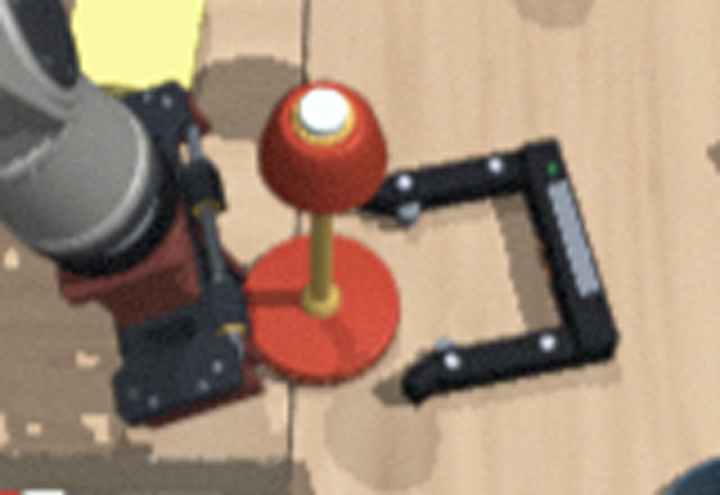

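The lamp stands upright in front of the mouth, foot centre at crop (322,307), roughly on the dock's centre line. I'll continue through the lips.

```bash
python3 -m creep '-0.0143 0.001 0.005 0 0 0 0.5;-0.029 0.0025 0.0104 0 0 0 0.5;-0.044 0.0035 0.0158 0 0 0 0.5;-0.056 0.004 0.0202 0 0 0 0.5;-0.068 0.004 0.0245 0 0 0 0.5';  python3 -c "
from h import *
c=lamp()
push([(-40,0,0),(-34,0,0),(-28,0,0),(-22,0,0),(-16,0,0)],10)"
```

```text
time: 5.85
eef_pos: [502.6, -216.1, 9.7]
eef_rot: [1.772, 2.236, -0.314]
force: [-0.8, 11.3, 3.4]
gripper_width: 43.9
grasp_force: 5.2
lamp 77 [ 511.3 -260.5  230. ] dock [-48.7   0.7   0. ]
row -0.0123 -0.0058 0.0046 -0.0013 0.0004 -0.0036
row -0.0235 -0.0058 0.0087 -0.0013 0.0004 -0.0036
row -0.0348 -0.0057 0.0128 -0.0013 0.0004 -0.0036
row -0.0461 -0.0056 0.0169 -0.0013 0.0004 -0.0036
row -0.0574 -0.0056 0.021 -0.0013 0.0004 -0.0036
```

```bash
python3 -m creep '-0.01 -0.001 0.0036 0 0 0 0.5;-0.02 -0.002 0.0072 0 0 0 0.5;-0.03 -0.002 0.0108 0 0 0 0.5;-0.04 -0.002 0.0144 0 0 0 0.5;-0.05 -0.002 0.018 0 0 0 0.5';  python3 -c "
from h import *
c=lamp()
push([(-20,0,0),(0,0,0)],10)"
```

```text
time: 6.32
eef_pos: [508.3, -239.9, 9.5]
eef_rot: [1.769, 2.239, -0.311]
force: [-1.1, 11.4, 4.3]
gripper_width: 44.0
grasp_force: 5.7
lamp 76 [ 517.1 -283.6  230. ] dock [-24.9   0.9   0. ]
row -0.0028 -0.0045 0.0008 -0.001 -0.0003 -0.0025
row -0.0404 -0.0043 0.0145 -0.001 -0.0003 -0.0025
```

```bash
python3 -m creep '-0.008 -0.0005 0.0028 0 0 0 0.5;-0.016 -0.001 0.0056 0 0 0 0.5;-0.024 -0.001 0.0084 0 0 0 0.5;-0.032 -0.001 0.0112 0 0 0 0.5;-0.038 -0.001 0.0134 0 0 0 0.5';  python3 -c "
from h import *
c=lamp()
push([(-20,0,0),(0,0,0)],10)"
```

```text
time: 6.78
eef_pos: [512.3, -263.4, 10.3]
eef_rot: [1.771, 2.234, -0.314]
force: [2.1, 1.9, -0.5]
gripper_width: 43.6
grasp_force: 1.5
lamp 76 [ 522.6 -308.8  230. ] dock [0.9 0.4 0. ]
row 0.0403 -0.002 -0.0136 -0.0016 0.0013 -0.004
row 0.0027 -0.0018 0.0002 -0.0016 0.0013 -0.004
```

```bash
python3 -m creep '-0.003 -0.0005 0.001 0 0 0 0.5;-0.006 -0.001 0.002 0 0 0 0.5;-0.009 -0.001 0.003 0 0 0 0.5'; python3 -m creep '-0.003 0 0.001 0 0 0 0.5;-0.003 0 0.001 0 0 0 0.5';  python3 -c "
from h import *
c=lamp()"
```

```text
time: 7.08
eef_pos: [512.7, -265.3, 9.9]
eef_rot: [1.77, 2.238, -0.312]
force: [-1.9, 15.7, 7.8]
gripper_width: 44.1
grasp_force: 7.5
time: 7.25
eef_pos: [513.2, -265.5, 9.7]
eef_rot: [1.769, 2.24, -0.311]
force: [-2.3, 15.9, 7.8]
gripper_width: 43.7
grasp_force: 7.3
lamp 74 [ 525.  -309.7  230. ] dock [2.3 2.5 0. ]
```

The force rises to 16 N with no further movement, so the lamp is home. Backing off horizontally.

```bash
python3 -m creep '0.012 0 -0.0043 0 0 0 0.5;0.03 0 -0.0108 0 0 0 0.5;0.07 0 -0.025 0 0 0 0.5;0.14 0 -0.05 0 0 0 0.5;0.21 0 -0.076 0 0 0 0.5';  python3 -c "
from h import *
c=lamp()
R=rotd(DY+180,0)
rel([496,-150,330],R)"
```

```text
time: 7.72
eef_pos: [485.9, -161.7, 10.3]
eef_rot: [1.777, 2.229, -0.318]
force: [0.4, -0.1, -0.5]
gripper_width: 43.7
grasp_force: 0.0
lamp 74 [ 524.7 -310.2  230. ] dock [2.8 2.1 0. ]
row -0.2199 0.019 -0.604 -0.0021 0.2208 0.0011
```

```bash
python3 -m creep '-0.13 0.01 -0.36 0 0.08 0 1;-0.13 0.01 -0.36 0 0.16 0 1;-0.13 0.01 -0.36 0 0.22 0 1;-0.13 0.01 -0.36 0 0.22 0 1;-0.13 0.01 -0.36 0 0.22 0 1' 10;  python3 -c "
from h import *
rel([496,-150,300],rotd(DY+180,0))"
```

```text
time: 8.18
eef_pos: [489.6, -165.1, 176.3]
eef_rot: [1.964, 2.452, -0.003]
force: [1.3, -1.2, -1.0]
gripper_width: 14.4
grasp_force: 0.0
row 0.0263 0.0188 -0.2475 -0.0008 0.0008 -0.01
```

```bash
python3 -m creep '0.026 0.019 -0.24 0 0 -0.01 1;0.026 0.019 -0.24 0 0 -0.01 1;0.026 0.019 -0.24 0 0 -0.01 1;0.026 0.019 -0.24 0 0 -0.01 1';  python3 -c "
from h import *
c=lamp()
cv2.imwrite('pics/s4.png',cv2.resize(c['color'][150:260,190:350],None,fx=4.5,fy=4.5,interpolation=cv2.INTER_CUBIC))
rel([524,-309,255],rotd(DY+180,0))
rel([524,-309,300],rotd(DY+180,0))"
```

```text
time: 8.52
eef_pos: [500.9, -144.7, 301.4]
eef_rot: [1.927, 2.465, 0.003]
force: [2.0, -0.1, 1.1]
gripper_width: 0.4
grasp_force: 0.0
lamp 73 [ 524.8 -310.2  230. ] dock [2.8 2.2 0. ]
row -0.33 -0.0319 0.0876 0.0033 0.0047 0.0053
row -0.3307 -0.0314 -0.0024 0.0033 0.0047 0.0053
```

View pics/s4.png

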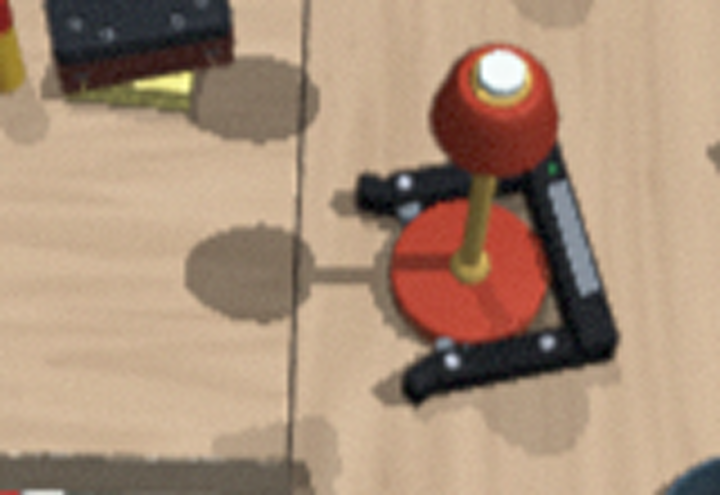

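The lamp sits home against the contact block with the rollers closed behind it at crop (410,208) and (445,343). The switch is at crop (503,73). Moving above it now.

```bash
python3 -m creep '-0.08 -0.008 0 0 0 0 1;-0.16 -0.016 0 0 0 0 1;-0.24 -0.024 0 0.003 0.005 0.005 1;-0.3325 -0.034 0 0.003 0.005 0.005 1;-0.3325 -0.034 0 0.003 0.005 0.005 1';  python3 -c "
from h import *
rel([525,-310,238],rotd(DY+180,0))"
```

```text
time: 8.98
eef_pos: [518.4, -318.0, 292.5]
eef_rot: [-1.951, -2.453, 0.013]
force: [-0.7, -0.4, 0.5]
gripper_width: 0.6
grasp_force: 0.0
row 0.0125 0.0177 0.1089 -0.0071 -0.0004 -0.0054
```

```bash
python3 -m creep '0 0 0 0 0 0 1;0 0 0 0 0 0 1;0 0 0 0 0 0 1';  python3 -c "
from h import *
s=manip.observe(); print(s['joint_positions'].round(2),s['eef_pos'])
rel([525,-310,238],rotd(DY+180,0))"
```

```text
time: 9.23
eef_pos: [521.2, -307.6, 293.6]
eef_rot: [-1.936, -2.463, 0.004]
force: [0.1, 0.2, -1.1]
gripper_width: 0.3
grasp_force: 0.0
[ 0.26  0.31  0.22  1.65 -0.07  1.2   0.73] [ 521.20481975 -307.5821861   293.60659379]
row -0.0071 0.007 0.1111 -0.0047 -0.0033 0.002
```

```bash
python3 -m creep '-0.004 0.003 0.03 0 0 0 1;-0.007 0.007 0.06 0 0 0 1;-0.007 0.007 0.085 0 0 0 1;-0.007 0.007 0.1 0 0 0 1;-0.007 0.007 0.11 0 0 0 1';python3 -m creep '0 0 0 0 0 0 1;0 0 0 0 0 0 1;0 0 0 0 0 0 1';  python3 -c "
from h import *
c=lamp()
rel([525,-310,226],rotd(DY+180,0))"
```

```text
time: 9.65
eef_pos: [525.2, -310.0, 238.6]
eef_rot: [-1.935, -2.465, 0.004]
force: [1.0, 0.4, 0.5]
gripper_width: 0.4
grasp_force: 0.0
time: 9.9
eef_pos: [525.8, -311.9, 240.5]
eef_rot: [-1.939, -2.465, 0.004]
force: [0.0, 0.7, 0.1]
gripper_width: 0.6
grasp_force: 0.0
row 0.0042 -0.0005 0.029 -0.0031 -0.0016 0.0011
```

```bash
python3 -m creep '0.002 0 0.01 0 0 0 1;0.002 0 0.016 0 0 0 1;0.002 0 0.02 0 0 0 1;0.002 0 0.0225 0 0 0 1;0.002 0 0.0245 0 0 0 1'
```

```text
time: 10.37
eef_pos: [525.2, -310.9, 227.5]
eef_rot: [-1.939, -2.464, 0.004]
force: [-1.2, 0.9, 3.3]
gripper_width: 0.6
grasp_force: 1.7
```

```bash
python3 -m creep '0 0 0.001 0 0 0 1;0 0 0.002 0 0 0 1;0 0 0.002 0 0 0 1'
```

```text
time: 10.62
eef_pos: [525.2, -310.9, 226.6]
eef_rot: [-1.939, -2.464, 0.004]
force: [-0.4, 1.5, 4.3]
gripper_width: 0.3
grasp_force: 1.9
```

```bash
python3 -m creep '0 0 0.001 0 0 0 1;0 0 0.0016 0 0 0 1;0 0 0.0016 0 0 0 1;0 0 0.0016 0 0 0 1'
```

```text
time: 10.95
eef_pos: [525.3, -311.1, 226.1]
eef_rot: [-1.94, -2.464, 0.004]
force: [-0.8, 1.0, 4.9]
gripper_width: 0.4
grasp_force: 2.9
```

```bash
python3 -m creep '0 0 0.001 0 0 0 1;0 0 0.002 0 0 0 1;0 0 0.002 0 0 0 1'
```

```text
time: 11.2
eef_pos: [525.8, -311.3, 226.0]
eef_rot: [-1.941, -2.465, 0.003]
force: [-1.4, 1.0, 9.8]
gripper_width: 0.6
grasp_force: 4.9
```

The force has bottomed out at 9.8 N with the TCP at z = 226.0, so the switch is fully down. Releasing and backing away upward.

```bash
python3 -m creep '0 0 -0.005 0 0 0 1;0 0 -0.02 0 0 0 1;0 0 -0.06 0 0 0 1;0 0 -0.12 0 0 0 1;0 0 -0.18 0 0 0 1'; python3 -m creep '0.08 0 0 0 0 0 1;0.16 0 0 0 0 0 1;0.24 0 0 0 0 0 1;0.24 0 0 0 0 0 1;0.24 0 0 0 0 0 1';  python3 -c "
from h import *
c=lamp()
cv2.imwrite('pics/s5.png',cv2.resize(c['color'],None,fx=1.5,fy=1.5,interpolation=cv2.INTER_CUBIC))"
```

```text
time: 11.62
eef_pos: [524.8, -310.8, 314.6]
eef_rot: [-1.938, -2.461, 0.006]
force: [0.6, 0.2, 0.6]
gripper_width: 0.3
grasp_force: 0.0
time: 12.03
eef_pos: [497.3, -192.3, 315.2]
eef_rot: [-1.933, -2.468, 0.004]
force: [0.7, -0.9, -0.6]
gripper_width: 1.0
grasp_force: 0.0
lamp 74 [ 525.2 -310.4  230. ] dock [3.1 2.6 0. ]
```

View pics/s5.png

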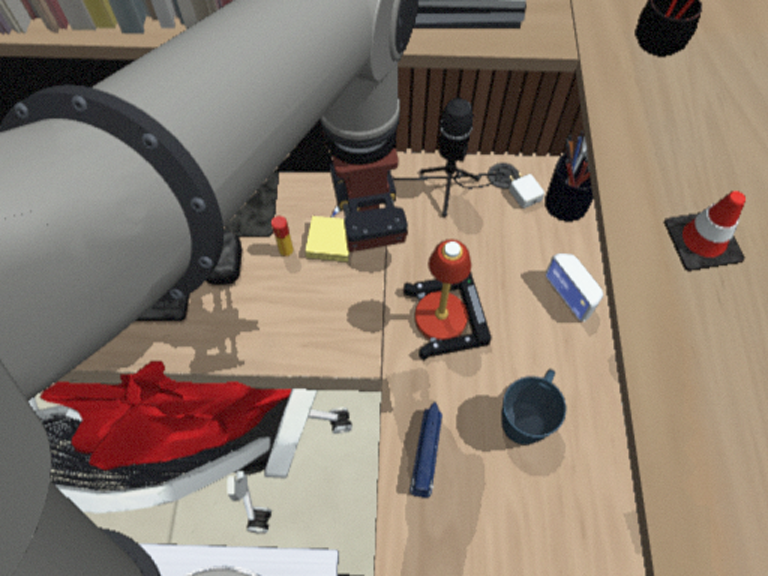

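The lamp stands upright in the dock, with its foot at (441,315) and the switch back up at (453,248). The note block, glue stick, mug and stapler are where they were, and the arm is clear, so I'm handing in.

```bash
python3 -m creep '0 0 0 0 0 0 1;0 0 0 0 0 0 1;0 0 0 0 0 0 1'; python3 -c "
from plant import job
print(job.close_job())"
```

```text
time: 12.33
eef_pos: [497.4, -195.8, 314.7]
eef_rot: [-1.942, -2.461, 0.005]
force: [-0.2, -1.0, -0.5]
gripper_width: 0.6
grasp_force: 0.0
the job is handed in; nothing more can be done
None
```

The lamp is home and upright in the dock, its switch was pressed fully down and let go, nothing else was disturbed, and the job was handed in at about 12 s (no verdict came back).

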